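# Make up two sample kits on the lab bench

### The arm

A 6-joint arm with a two-finger parallel gripper is mounted at the origin on the work surface. World frame = base frame: x ahead of the robot, y to its left, z up, the work surface at z = 0. Lengths are in m, angles in rad, forces in N, time in s.
With the tool pointing down it reaches from about 0.375 to 0.9 m from the base axis. Payload 3.1 kg.
Tool frame: the origin (TCP) lies midway between the tips of the shut fingers; the grasp point (between the pads) lies 19 mm behind it; z points along the fingers, y is the line along which they close (so a half turn about z gives the same grasp; the last joint's range is limited). The gripper opens to 85 mm and grips with 20 to 120 N. Pads are 22 mm wide; open, the fingers measure 114 mm over their backs; the gripper's body (76 mm by 85 mm) begins 54 mm behind the grasp point. The pads swing forward as they close: fully open they stand 13 mm farther back than shut.
Start: joints at [-1.528, 0.527, 1.433, -0, 1.181, -0.178], TCP at [0.138, -0.61, 0.231] pointing down, gripper open.
Joint ranges: [-3.08, 3.08], [-0.75, 2.2], [0.22, 2.44], [-1.43, 4.57], [0, 2.65], [-2.85, 2.85]. Speed limits (rad/s): [2.79, 2.79, 3.14, 3.14, 3.14, 3.14].

### API

Orientations are given as a unit quaternion [x, y, z, w].
In Python, from station import manip gives the robot as it stands.
- The arm moves only by the tool step_arm, never from a script. Its argument "targets" is text: rows parted by semicolons, each of 4 numbers parted by spaces: the shift along the tool's x, y, z in mm, then the turn about the tool's z in degrees. A call has 1 to 12 rows; each row is the pose to reach, as a shift and turn from the pose commanded when the call began, along the tool's axes at that moment; what a row does not reach only later rows make up. A row lasts 1/10 s, in which the tool goes at most 50 mm and 8.59 degrees, less where a joint would pass 70% of its speed; a pose out of reach is approached as far as the arm can. A call with a gripper value outside its range is refused whole. "gripper" is the closure, from 0 (fully open) to 1 (shut), set as the call begins (left out, the last holds). The fingers move at their own pace and stop on an object; "squeeze" is the grip in N (left out, the last holds). Time passes only in rows, so rows that repeat a pose let the fingers close. It gives the time, the measured TCP pose, the force, the opening and the grip force at its end, in the units of the state.
- manip.sense(): the state, without advancing time (a new reading comes with each control period).
- manip.snapshot(name): name is "scene" or "side" or "wrist"; returns the picture (480x640x3 uint8, red, green, blue); there is no depth.
- manip.get_calibration(name): a dict with "fov_y" (degrees; the focal length in pixels is half the picture's height over the tangent of half this angle, whatever the lens; pixels are square), "cx", "cy" (the principal point, pixels), "extrinsics" (4x4, takes a point from camera to world coordinates); the wrist camera has in their place "tool_from_camera" (4x4, takes a point from camera to tool coordinates, whose origin is the TCP and whose axes are the flange's). Camera axes: x right, y down, z forward; pixel columns grow to the right and rows downward; lengths in m; the calibration is good to about 2 mm. The wrist camera is an equidistant fisheye: a pixel r from the principal point sees the ray r / f radians off the axis. A picture is of the moment at which its call begins: read the wrist's pose just before it. get_calibration takes no time and is no camera call.
- manip.sign_off(): hands the job in; it is judged then, once.
Trained networks look in the newest picture that a camera, given by its name, has taken for a name from the list of things; names that differ only in an ending like _2 or _b are one class to them, and where a whole thing is asked for, a point or a joint stands for the part that bears it (a point fixed in the world has none). Each returns a list of dicts, best first, with "p" (0 to 1); they miss things now and then, are a little off and sometimes report something else, mostly with a low value. They report only what shows in the picture. A call takes as long as a camera call. They do not tell look-alikes from the thing itself.
- manip.recognise(camera, query): "position" ([column, row] in pixels, amid what is visible of it).
- manip.masks_of(camera, query): "pixels" (480x640 bool, what is visible of it) and "position" ([column, row] in pixels, amid what is visible of it).
- manip.mark_of(camera, query): "position" ([column, row] in pixels: a listed point, or the origin of a listed thing).
The state is a dict: "t": time; "q": joint angles; "qd": joint speeds; "tau": joint torques, N m; "tcp_pos": TCP position; "tool_rot": TCP orientation; "force": force on the tool from outside, world axes, zero at the start; "ft_torque": the same for the moment, N m; "finger_gap": opening from 0.0 (shut) to 1.0 (fully open); "gripper_force": force on a finger pad.
Only numpy, scipy, OpenCV 4.12 (cv2) and the standard library are available. Lean on these libraries where they do the work, as an engineer would, in place of code of your own. Each camera call takes 0.05 s, during which the arm holds its last target. There are 200 camera calls.

### The job

Make up the two kits from the stock on the bench. In the tray with the straight divider: lift the hanging centrifuge bucket straight up off its stand, without letting it swing over, and stand it in the wide bay, and stand the tall amber bottle in the narrow bay; in the tray with the ring: the stoppered conical flask inside the ring and the squat jar in the open part beside the ring. Keep everything upright, set each down gently flat on the tray's floor, and leave the short amber bottle and the empty beaker alone.

Things in the scene. Friction and masses are not known exactly. Their poses are not given: they have to be found in the camera images.
- divided_tray: Fixed low stainless tray, 115 (x) by 190 (y) by 16 mm high, walls and floor 4 mm thick. A straight divider, 4 mm thick and 16 mm high, runs along x at y = +19 mm: wide bay from y = -91 to +17 mm (centre -37), narrow bay from y = +21 to +91 mm (centre +56), each 107 mm along x, centred on x = 0. Origin: centre of the underside, on the bench.
- ring_tray: Fixed low stainless tray, outside 115 (x) by 190 (y) by 16 mm high, walls and floor 4 mm thick, no divider. On its floor a fixed ring centred at x = 0, y = -46 mm, inner diameter 76 mm, outer 84 mm, top 12 mm above the bench. The rest (y from -4 to +91 mm) is open floor, middle at x = 0, y = +43 mm. Origin: centre of the underside, on the bench.
- stand: Fixed bucket stand: base plate 84 (x) by 100 (y) by 10 mm, two uprights 6 mm thick, 29 mm wide along x, centred at y = -29 and +29 mm, tops 90 mm above the bench. Each has an open-topped notch in its top, 13 mm wide along x, 14 mm deep, that carries a trunnion pin of the bucket. Origin: centre of the underside, on the bench.
- bucket: Loose open aluminium cup, diameter 44, height 80 mm, 0.2 kg. Two 8 mm trunnion pins along +y and -y reach 40 mm from its axis, 58 mm above its foot. At first hangs upright by them in the stand's notches, free to swing about y, foot 22 mm above the bench, axes parallel to the stand's; lift 14 mm or more to clear. Above the pins grip across x, clear of the uprights. Origin: centre of the foot, z up.
- tall_bottle: Loose tall amber bottle with paper label and white cap, body diameter 44 mm, height 106 mm (straight-sided up to 78 mm above its foot, then a narrow neck and a cap of 27 mm diameter), about 0.15 kg, standing. Origin: centre of the underside, z up.
- jar: Loose squat white jar with a grey lid of the same width, a plain cylinder of diameter 56 mm, height 54 mm, about 0.12 kg, standing. Origin: centre of the underside, z up.
- flask: Loose conical flask of clear glass, foot diameter 52 mm, narrowing from 6 mm up to a straight neck at 48 mm; neck and cork stopper together are a cylinder of 24 mm diameter from 48 to 100 mm above the foot. About 0.11 kg, standing. Origin: centre of the underside, z up.
- short_bottle: Loose short amber bottle with paper label and white cap, diameter 38 mm, height 66 mm, standing among the stock. Not wanted in either kit: leave it where it is. Origin: centre of the underside.
- beaker: Loose small empty glass beaker, rim diameter 48 mm, height 55 mm, standing between the trays. Leave it where it is. Origin: centre of the underside.
Not all that is in view belongs to the job. Leave any red look-alike of the bucket alone.

How it is judged:
By the outcome, as a careful person would: the job done as asked, in the order asked, and still so for the second after the job is handed in, with the robot touching nothing.
It also fails if it takes over 115 s, if anything falls off the work surface, if the arm or the gripper's body presses on something with over 40 N, if the wrist force passes 120 N, or if a joint passes its speed limit or range.

## Working session

There is one attempt and no reset: what is moved stays moved. The work goes in short steps, Python scripts to look and compute and a tool call to move; the robot and the scene stay as the last step left them, time stands still between calls to the robot, and variables do not carry over. Pictures are saved under pics/ and viewed, at most 14 in all, crops included, and the job is handed in when it is done.

Besides the shell and the picture viewer there is one more tool, called after ">>>" by a JSON object that holds its "fn" and its "kwargs", one argument or row to a line. step_arm: Moves the arm, as the interface text tells. Its arguments: {"type":"object","properties":{"targets":{"type":"string"},"gripper":{"type":"number"},"squeeze":{"type":"number"}},"required":["targets"]}

```bash
mkdir -p pics; cat > h.py <<'E'
import numpy as np, cv2
from station import manip
from scipy.spatial.transform import Rotation as R
def cam(n):
    c=manip.get_calibration(n); f=240/np.tan(np.radians(c["fov_y"])/2); return c,f
def ray(n,px,s=None):
    c,f=cam(n); u=np.array([px[0]-c["cx"],px[1]-c["cy"]])
    if n=="wrist":
        s=s or manip.sense(); r=np.linalg.norm(u)+1e-9; th=r/f
        d=np.array([*(u/r*np.sin(th)),np.cos(th)])
        T=np.eye(4);T[:3,:3]=R.from_quat(s["tool_rot"]).as_matrix();T[:3,3]=s["tcp_pos"]
        M=T@np.array(c["tool_from_camera"])
    else:
        d=np.array([*(u/f),1.]); M=np.array(c["extrinsics"])
    return M[:3,3],M[:3,:3]@d
def at(n,px,z,s=None):
    o,d=ray(n,px,s); return o+d*(z-o[2])/d[2]
def save(n,name):
    s=manip.sense(); im=manip.snapshot(n); cv2.imwrite("pics/%s.png"%name,im[:,:,::-1]); return s,im
E
python3 - <<'E'
from h import *
s=manip.sense(); print(s["tcp_pos"],s["tool_rot"],s["t"])
for n in("scene","side","wrist"):
    save(n,n+"0")
    c=manip.get_calibration(n); print(n,{k:np.round(v,3).tolist() for k,v in c.items()})
for n in("scene","side"):
    for q in "divided_tray ring_tray stand bucket tall_bottle jar flask short_bottle beaker".split():
        for m in manip.mark_of(n,q)[:3]:
            print(n,q,round(m["p"],2),np.round(m["position"],0),np.round(at(n,m["position"],0.022 if q=="bucket" else 0),3)[:2])
print(manip.sense()["t"])
E
```

```text
[ 0.13745789 -0.60893158  0.23031789] [ 9.93859506e-01  1.10643557e-01  6.89837135e-05 -1.13182744e-03] 0.0
scene {'fov_y': 47.961, 'cx': 324.188, 'cy': 244.924, 'extrinsics': [[0.651, 0.629, -0.425, 0.884], [0.759, -0.54, 0.365, -0.355], [-0.0, -0.56, -0.828, 0.877], [0.0, 0.0, 0.0, 1.0]]}
side {'fov_y': 54.649, 'cx': 312.305, 'cy': 235.338, 'extrinsics': [[-0.997, -0.062, 0.043, 0.453], [-0.072, 0.606, -0.792, 0.709], [0.023, -0.793, -0.609, 0.61], [0.0, 0.0, 0.0, 1.0]]}
wrist {'fov_y': 65.706, 'cx': 320.469, 'cy': 237.656, 'tool_from_camera': [[0.0, -0.954, -0.299, 0.076], [1.0, 0.0, -0.0, -0.0], [0.001, -0.299, 0.954, -0.143], [0.0, 0.0, 0.0, 1.0]]}
scene divided_tray 0.81 [466. 243.] [0.613 0.245]
scene divided_tray 0.62 [369. 208.] [0.424 0.161]
scene ring_tray 0.7 [257. 395.] [ 0.588 -0.249]
scene stand 0.94 [368. 206.] [0.42 0.16]
scene bucket 0.94 [335. 167.] [0.309 0.167]
scene bucket 0.89 [370. 199.] [0.42  0.165]
scene bucket 0.63 [257. 394.] [ 0.595 -0.251]
scene tall_bottle 0.81 [327. 255.] [0.455 0.019]
scene jar 0.6 [411. 161.] [0.391 0.32 ]
scene flask 0.66 [228. 297
[... 157 characters left out ...]
1 -0.009]
scene beaker 0.44 [231. 295.] [ 0.407 -0.173]
side divided_tray 0.8 [229. 351.] [0.609 0.236]
side ring_tray 0.66 [276. 191.] [ 0.596 -0.254]
side ring_tray 0.16 [344. 323.] [0.424 0.158]
side stand 0.71 [343. 324.] [0.426 0.161]
side bucket 0.94 [344. 314.] [0.425 0.158]
side bucket 0.76 [415. 336.] [0.307 0.196]
side tall_bottle 0.84 [330. 265.] [0.453 0.008]
side tall_bottle 0.29 [355. 218.] [ 0.404 -0.161]
side tall_bottle 0.17 [278. 190.] [ 0.593 -0.262]
side jar 0.88 [362. 402.] [0.394 0.309]
side flask 0.55 [354. 217.] [ 0.407 -0.165]
side short_bottle 0.77 [370. 185.] [ 0.367 -0.308]
side beaker 0.6 [250. 257.] [ 0.616 -0.002]
side beaker 0.49 [344. 316.] [0.423 0.142]
1.05
```

View pics/scene0.png

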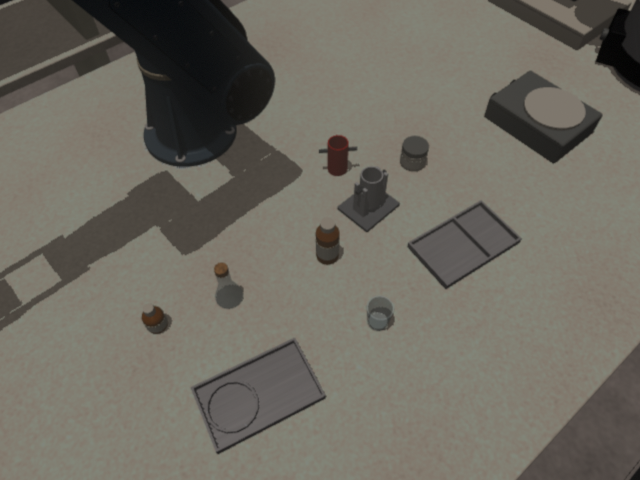

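View pics/side0.png

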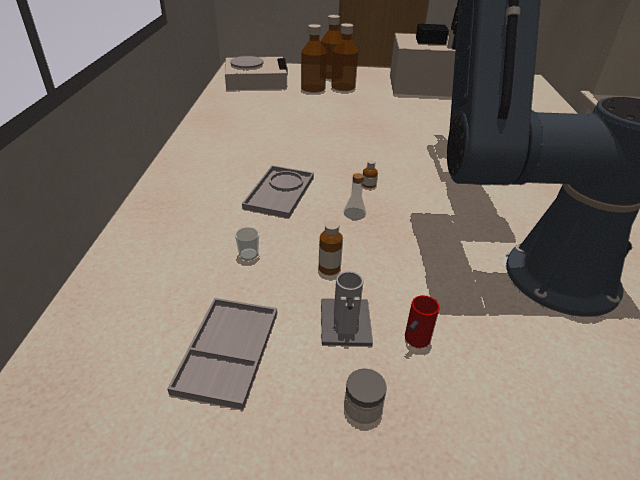

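The scene picture shows two bucket look-alikes: the red cup at (337,155), lying loose by the robot base, and the grey aluminium one hanging in the stand at (371,185). I choose the grey one. The bottle candidates are the tall one at (327,243), the short one at (153,318), and the brown bottles far behind on the side picture at (330,60); I choose (327,243). The jar is at (414,152), the flask at (227,285) and the beaker at (379,313).

```bash
cat >> h.py <<'E'
def go(x,y,z,yaw,s=None):
    "shift in tool axes (mm) and turn (deg) to TCP x,y,z, tool x at yaw deg (mod 180)"
    s=s or manip.sense(); M=R.from_quat(s["tool_rot"]).as_matrix()
    d=M.T@(np.array([x,y,z])-s["tcp_pos"])*1000
    cur=np.degrees(np.arctan2(M[1,0],M[0,0])); t=-(yaw-cur); t=(t+90)%180-90
    print("go",np.round(d,1),"turn",round(t,1),"cur yaw",round(cur,1),"q6",round(s["q"][5],2),"t",round(s["t"],2))
E
python3 - <<'E'
from h import *
for n in("scene","side"):
    manip.snapshot(n)
    for q,z in(("divided_tray",.012),("ring_tray",.012),("stand",.01)):
        m=manip.masks_of(n,q)[0]["pixels"].astype(np.uint8)
        c=max(cv2.findContours(m,0,2)[0],key=cv2.contourArea)[:,0]
        P=np.array([at(n,p,z)[:2]*1000 for p in c],np.float32)
        print(n,q,[np.round(a,1) for a in cv2.minAreaRect(P)])
# divider by hand pixels
print([at("scene",p,.016)[:2].round(3) for p in((455,215),(490,258),(233,408))],[at("side",p,.016)[:2].round(3) for p in((190,353),(256,361),(286,181))])
im=manip.snapshot("scene"); cv2.imwrite("pics/crop1.png",cv2.resize(im[120:280,290:450,::-1],(600,600),interpolation=3))
go(.423,.16,.26,0)
E
```

```text
scene divided_tray [array([612.5, 237.2]), array([202.5, 124.2]), np.float64(83.0)]
scene ring_tray [array([ 589.7, -245. ]), array([191.5, 122.3]), np.float64(77.6)]
scene stand [array([425.6, 176.6]), array([ 85.7, 141. ]), np.float64(0.7)]
side divided_tray [array([610.4, 237.6]), array([201.3, 121. ]), np.float64(83.2)]
side ring_tray [array([ 587.5, -242.5]), array([214.4, 124.5]), np.float64(77.2)]Traceback (most recent call last):
  File "<stdin>", line 5, in <module>
IndexError: list index out of range
```

```bash
python3 - <<'E'
from h import *
print([at("scene",p,.016)[:2].round(3) for p in((455,215),(490,258),(233,408))],[at("side",p,.016)[:2].round(3) for p in((190,353),(256,361),(286,181))])
im=manip.snapshot("scene"); cv2.imwrite("pics/crop1.png",cv2.resize(im[120:280,290:450,::-1],(600,600),interpolation=3))
go(.37,.16,.26,0)
E
```

```text
[array([0.558, 0.269]), array([0.67 , 0.242]), array([ 0.586, -0.292])] [array([0.664, 0.257]), array([0.559, 0.263]), array([ 0.575, -0.278])]
go [ 396.1 -699.6  -28.7] turn 12.7 cur yaw 12.7 q6 -0.18 t 1.5
```

View pics/crop1.png

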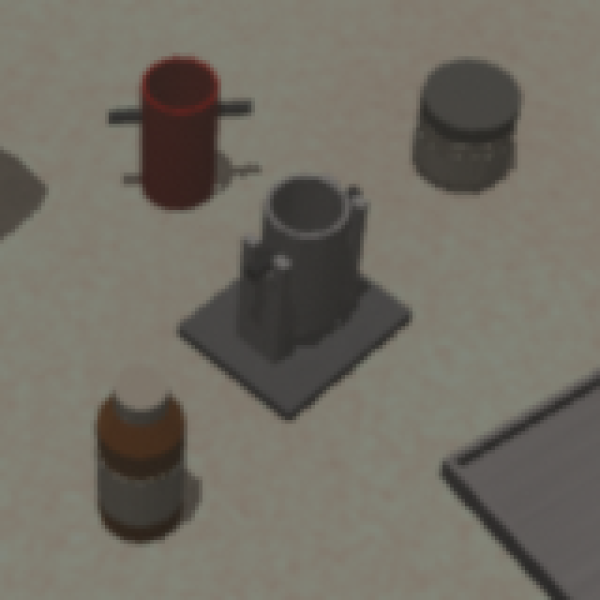

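>>> {"fn": "step_arm", "kwargs": {
  "targets": "362 -184 0 -77;362 -184 0 -77;362 -184 0 -77;362 -184 0 -77;362 -184 0 -77;362 -184 0 -77;362 -184 0 -77;362 -184 0 -77;362 -184 0 -77;396 -450 -10 -77;396 -500 -10 -77;396 -550 -10 -77",
  "gripper": 0
}}

```text
t: 2.7
tcp_pos: [0.4326, -0.2001, 0.236]
tool_rot: [0.709, 0.705, 0.0, 0.0]
force: [0.2, 1.0, -0.1]
finger_gap: 1.001
gripper_force: 0.0
```

```bash
python3 - <<'E'
from h import *
P=[at("scene",p,.01)[:2] for p in((338,207.5),(367.3,231.2),(399.6,204.3))]
print(np.round(P,3),"plate edges deg",[np.degrees(np.arctan2(*(b-a)[::-1])).round(1) for a,b in zip(P,P[1:])])
go(.424,.16,.22,90)
E
```

```text
[[0.388 0.107]
 [0.47  0.112]
 [0.464 0.208]] plate edges deg [np.float64(3.2), np.float64(93.7)]
go [360.1 -10.7  16. ] turn -0.3 cur yaw 89.7 q6 -0.66 t 2.7
```

>>> {"fn": "step_arm", "kwargs": {
  "targets": "360 -10 16 0;360 -10 16 0;360 -10 16 0;360 -10 16 0;360 -10 16 0;360 -10 16 0;360 -10 16 0;360 -10 16 0;360 -10 16 0"
}}

```text
t: 3.6
tcp_pos: [0.4243, 0.1599, 0.22]
tool_rot: [0.707, 0.707, 0.0, 0.0]
force: [0.3, -0.0, 0.8]
finger_gap: 0.998
gripper_force: 0.0
```

```bash
python3 - <<'E'
from h import *
s,im=save("wrist","w1")
print(s["tcp_pos"])
for q,z in(("bucket",.022),("stand",0)):
    for m in manip.mark_of("wrist",q): print(q,round(m["p"],2),np.round(m["position"]),at("wrist",m["position"],z,s).round(3))
E
```

```text
[0.42426522 0.15988308 0.21997629]
bucket 0.9 [196. 179.] [0.305 0.189 0.022]
bucket 0.87 [317. 207.] [0.421 0.16  0.022]
stand 0.74 [317. 202.] [0.421 0.16  0.   ]
```

View pics/w1.png

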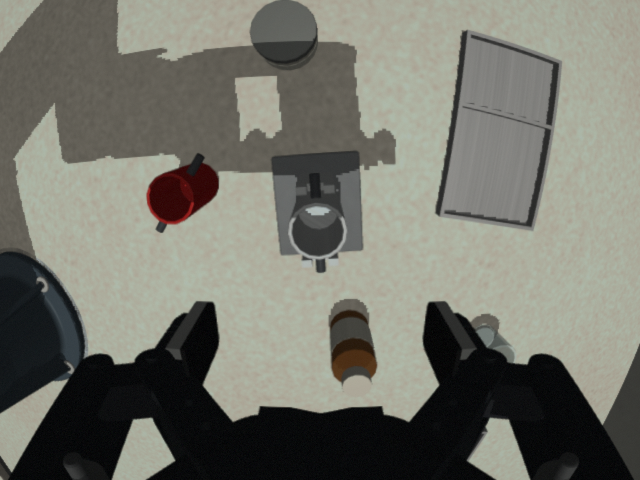

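The wrist picture shows the grey bucket's rim at (317,232), its pins at (316,185) and (320,265), the plate at (272..362, 151..254), and the red look-alike apart at (180,195).

```bash
python3 - <<'E'
from h import *
w=lambda p,z:at("wrist",p,z)[:2]
print("rim",w((317,232),.102).round(4))
a,b=w((320,268),.080),w((315.5,174),.080); print("pins",a.round(4),b.round(4),np.degrees(np.arctan2(*(b-a)[::-1])))
P=[w(p,.01) for p in((279,254),(362,250),(358,151),(272,156))]; print(np.round(P,4),np.mean(P,0).round(4),np.degrees(np.arctan2(*(P[2]-P[1])[::-1])),np.degrees(np.arctan2(*(P[3]-P[0])[::-1])))
go(.4225,.1585,.082,93)
E
```

```text
rim [0.4221 0.1567]
pins [0.4241 0.1194] [0.4211 0.1964] 92.1829926361062
[[0.3823 0.1064]
 [0.4663 0.1102]
 [0.4605 0.2092]
 [0.3789 0.2051]] [0.422  0.1578] 93.3640892405383 91.9818764973175
go [  1.4  -2.3 138. ] turn -3.4 cur yaw 89.6 q6 0.11 t 3.75
```

```bash
python3 - <<'E'
from h import *
for i in range(4):
    s=manip.sense(); print(s["t"],s["tcp_pos"].round(4),s["tool_rot"].round(4),s["q"].round(4)); manip.snapshot("wrist")
m=manip.masks_of("wrist","bucket")
for k in m: print(k["p"],k["position"])
E
```

```text
3.75 [0.4248 0.1572 0.22  ] [ 7.094e-01  7.048e-01 -2.000e-04  2.000e-04] [ 1.0720e-01  3.1450e-01  1.8614e+00 -7.0000e-04  9.6560e-01  1.1400e-01]
3.8 [0.4249 0.1569 0.22  ] [ 7.097e-01  7.045e-01 -1.000e-04  2.000e-04] [ 1.0650e-01  3.1450e-01  1.8614e+00 -5.0000e-04  9.6570e-01  1.1410e-01]
3.85 [0.4249 0.1568 0.22  ] [ 7.098e-01  7.044e-01 -1.000e-04  1.000e-04] [ 1.0630e-01  3.1450e-01  1.8614e+00 -4.0000e-04  9.6570e-01  1.1420e-01]
3.9 [0.4249 0.1569 0.22  ] [ 7.099e-01  7.043e-01 -0.000e+00  1.000e-04] [ 1.0630e-01  3.1450e-01  1.8614e+00 -2.0000e-04  9.6560e-01  1.1430e-01]
0.8 [181.1, 189.3]
0.67 [315.7, 220.6]
```

```bash
python3 - <<'E'
from h import *
go(.4217,.1595,.130,92.4)
E
```

```text
go [ 2.3 -3.1 90. ] turn -2.8 cur yaw 89.6 q6 0.11 t 4.0
```

>>> {"fn": "step_arm", "kwargs": {
  "targets": "2 -3 45 -2.8;2 -3 90 -2.8;2 -3 90 -2.8;2 -3 90 -2.8"
}}

```text
t: 4.4
tcp_pos: [0.4214, 0.16, 0.1298]
tool_rot: [0.692, 0.722, -0.001, -0.001]
force: [0.8, 0.2, 0.2]
finger_gap: 0.998
gripper_force: 0.0
```

```bash
python3 - <<'E'
from h import *
s,im=save("wrist","w2"); print(s["tcp_pos"].round(4),s["tool_rot"].round(4))
# where the grasp axis at rim height projects: invert numerically
c,f=cam("wrist"); M=np.linalg.inv(np.array(c["tool_from_camera"]))
def proj(p):
    v=(M@[*p,1])[:3]; th=np.arctan2(np.hypot(*v[:2]),v[2]); return np.array([c["cx"],c["cy"]])+f*th*v[:2]/np.hypot(*v[:2])
dz=s["tcp_pos"][2]-.102
for p in((0,0,dz),(0,.022,dz),(0,-.022,dz),(.022,0,dz),(-.022,0,dz)): cv2.circle(im,tuple(int(round(v)) for v in proj(p)),3,(0,255,0),1)
print(proj((0,0,dz)))
cv2.imwrite("pics/w2.png",im[:,:,::-1])
E
```

```text
[0.4214 0.16   0.1298] [ 6.918e-01  7.221e-01 -8.000e-04 -7.000e-04]
[320.55756734 282.15971496]
```

View pics/w2.png

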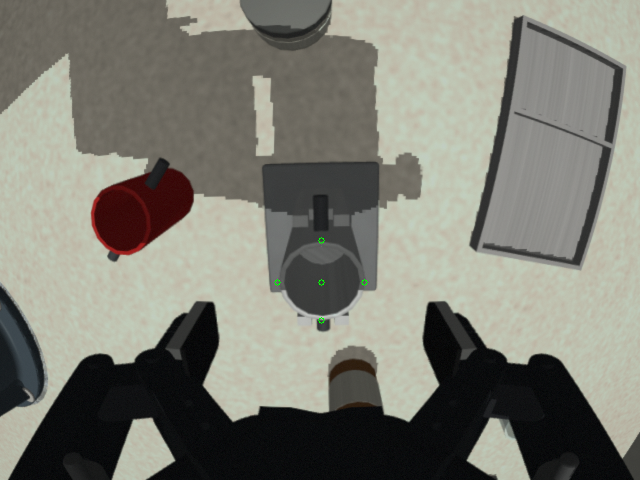

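The rim is centred at (322,279), against the grasp axis at (320.6,282), so the alignment is good. The pins lie along the tool's x. I'm descending.

>>> {"fn": "step_arm", "kwargs": {
  "targets": "0 0 30 0;0 0 60 0;0 0 60 0;0 0 60 0",
  "gripper": 0.4,
  "squeeze": 40
}}

```text
t: 4.85
tcp_pos: [0.4229, 0.1605, 0.0718]
tool_rot: [0.692, 0.722, 0.001, 0.001]
force: [0.3, 0.0, 0.6]
finger_gap: 0.602
gripper_force: 0.0
```

>>> {"fn": "step_arm", "kwargs": {
  "targets": "0 0 0 0;0 0 0 0;0 0 0 0;0 0 0 0",
  "gripper": 1
}}

```text
t: 5.25
tcp_pos: [0.4234, 0.1607, 0.0721]
tool_rot: [0.691, 0.722, 0.002, 0.002]
force: [-0.8, 0.3, 9.3]
finger_gap: 0.492
gripper_force: 41.4
```

>>> {"fn": "step_arm", "kwargs": {
  "targets": "0 0 -8 0;0 0 -18 0;0 0 -30 0;0 0 -45 0;0 0 -60 0;0 0 -75 0;0 0 -75 0"
}}

```text
t: 5.95
tcp_pos: [0.4227, 0.1606, 0.1472]
tool_rot: [0.691, 0.722, 0.002, 0.002]
force: [1.1, -0.1, -0.6]
finger_gap: 0.49
gripper_force: 41.1
```

```bash
python3 - <<'E'
from h import *
a=save("side","s1")[1]; b=save("wrist","w3")[1]
cv2.imwrite("pics/m1.png",np.hstack([cv2.resize(a[180:420,200:460],(400,370)),cv2.resize(b,(400,370))])[:,:,::-1])
th=np.radians(-7); c=np.array([.6115,.2374])
loc=lambda x,y:c+[x*np.cos(th)-y*np.sin(th),x*np.sin(th)+y*np.cos(th)]
print("wide",loc(0,-.037),"narrow",loc(0,.056))
go(*loc(0,-.037),.17,83)
E
```

```text
wide [0.60699083 0.20067579] narrow [0.61832468 0.29298258]
go [ 32.1 187.1 -24.4] turn 9.5 cur yaw 92.5 q6 0.07 t 6.05
```

View pics/m1.png

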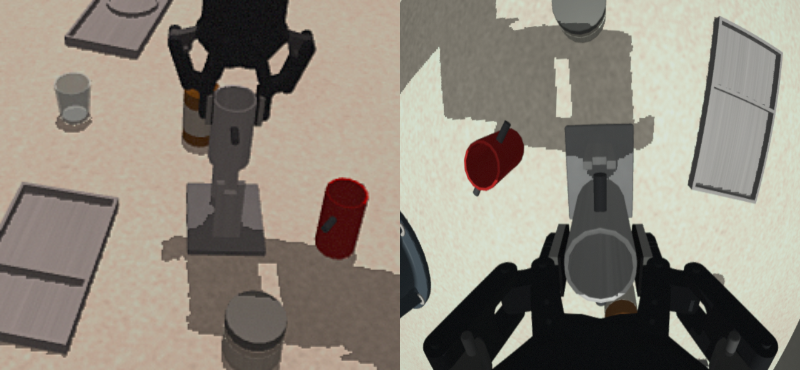

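The side crop shows the bucket clear of the stand and upright between the fingers. The wrist half shows its rim centred between the pads. I'm moving to above the wide bay.

>>> {"fn": "step_arm", "kwargs": {
  "targets": "0 0 -20 0;6 35 -24 3;14 80 -24 6;22 125 -24 9;28 162 -24 9.5;32 187 -24 9.5;32 187 -24 9.5;32 187 -24 9.5;32 187 -24 9.5"
}}

```text
t: 6.95
tcp_pos: [0.6048, 0.2003, 0.1677]
tool_rot: [0.749, 0.663, -0.002, -0.001]
force: [0.0, 0.0, -1.0]
finger_gap: 0.494
gripper_force: 41.3
```

```bash
python3 - <<'E'
from h import *
s,im=save("wrist","w4"); print(s["tcp_pos"].round(4),s["tool_rot"].round(4))
for m in manip.mark_of("wrist","divided_tray"): print(m["p"],m["position"],at("wrist",m["position"],0,s))
E
```

```text
[0.6048 0.2003 0.1677] [ 0.7489  0.6627 -0.0017 -0.0011]
0.96 [324.7, 170.1] [0.61217779 0.23842681 0.        ]
```

View pics/w4.png

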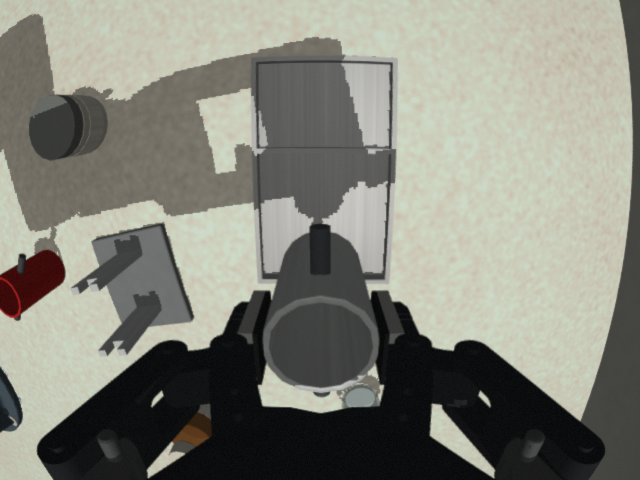

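The wrist picture shows the tray's rim corners at (252,59), (396,59), (259,282) and (388,283), with the divider at row 148. The held bucket lines up with the middle of the wide bay, so I'm lowering it.

>>> {"fn": "step_arm", "kwargs": {
  "targets": "0 2 35 0;0 2 70 0;0 2 95 0;0 2 105 0;0 2 108 0;0 2 110 0;0 2 110 0"
}}

```text
t: 7.75
tcp_pos: [0.6099, 0.2005, 0.0602]
tool_rot: [0.749, 0.663, 0.001, 0.001]
force: [-0.7, 0.3, -0.8]
finger_gap: 0.492
gripper_force: 41.3
```

>>> {"fn": "step_arm", "kwargs": {
  "targets": "0 0 1 0;0 0 2 0;0 0 2 0"
}}

```text
t: 8.05
tcp_pos: [0.6091, 0.2004, 0.0574]
tool_rot: [0.749, 0.663, 0.0, 0.0]
force: [0.7, -0.4, -0.9]
finger_gap: 0.493
gripper_force: 41.3
```

>>> {"fn": "step_arm", "kwargs": {
  "targets": "0 0 1 0;0 0 2 0;0 0 2 0"
}}

```text
t: 8.35
tcp_pos: [0.6088, 0.2003, 0.0547]
tool_rot: [0.749, 0.663, -0.0, -0.0]
force: [-0.2, -0.5, -2.6]
finger_gap: 0.492
gripper_force: 41.3
```

>>> {"fn": "step_arm", "kwargs": {
  "targets": "0 0 0.7 0;0 0 1.4 0;0 0 1.4 0"
}}

```text
t: 8.65
tcp_pos: [0.6089, 0.2003, 0.0545]
tool_rot: [0.749, 0.663, 0.0, 0.0]
force: [-2.4, -0.1, 5.3]
finger_gap: 0.495
gripper_force: 42.0
```

>>> {"fn": "step_arm", "kwargs": {
  "targets": "0 0 0 0;0 0 0 0;0 0 0 0;0 0 0 0",
  "gripper": 0.2
}}

```text
t: 9.05
tcp_pos: [0.609, 0.2003, 0.0534]
tool_rot: [0.749, 0.663, -0.0, -0.0]
force: [-0.4, -0.2, -0.5]
finger_gap: 0.798
gripper_force: 0.0
```

>>> {"fn": "step_arm", "kwargs": {
  "targets": "0 0 -20 0;0 0 -60 0;0 0 -100 0;0 0 -140 0;0 0 -140 0",
  "gripper": 0
}}

```text
t: 9.55
tcp_pos: [0.6131, 0.2011, 0.2002]
tool_rot: [0.749, 0.663, 0.006, 0.004]
force: [1.2, 0.4, 0.3]
finger_gap: 0.998
gripper_force: 0.0
```

```bash
python3 - <<'E'
from h import *
for n in("scene","side"):
    s,im=save(n,n+"2")
    for q,z in(("bucket",.004),("tall_bottle",0)):
        for m in manip.mark_of(n,q): print(n,q,round(m["p"],2),np.round(m["position"]),at(n,m["position"],z).round(4))
a=cv2.imread("pics/scene2.png")[120:330,280:560];b=cv2.imread("pics/side2.png")[180:420,140:460]
cv2.imwrite("pics/m2.png",np.hstack([cv2.resize(a,(400,300)),cv2.resize(b,(400,300))]))
go(.4535,.012,.2,75)
E
```

```text
scene bucket 0.69 [449. 251.] [0.6043 0.2031 0.004 ]
scene bucket 0.67 [338. 169.] [0.3054 0.1804 0.004 ]
scene tall_bottle 0.76 [329. 254.] [0.4578 0.0236 0.    ]
side bucket 0.91 [416. 336.] [0.3025 0.1793 0.004 ]
side bucket 0.65 [232. 332.] [0.6101 0.1994 0.004 ]
side tall_bottle 0.78 [329. 268.] [0.4562 0.0159 0.    ]
side tall_bottle 0.71 [368. 185.] [ 0.3721 -0.3082  0.    ]
side tall_bottle 0.62 [229. 334.] [0.616  0.2004 0.    ]
go [-205.5 -130.1   -7.8] turn 8.0 cur yaw 83.0 q6 0.27 t 9.85
```

View pics/m2.png

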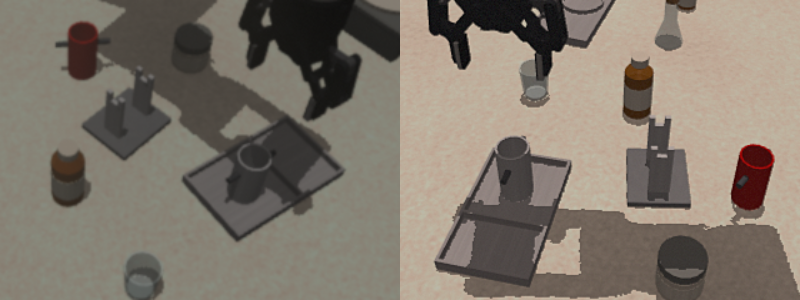

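The bucket stands in the wide bay and the stand is empty. The tall bottle is at scene (329,254). I'm going above it now.

>>> {"fn": "step_arm", "kwargs": {
  "targets": "-40 -26 -8 0;-80 -51 -8 0;-120 -77 -8 0;-160 -102 -8 0;-190 -121 -8 0;-201 -129 -8 0;-201 -129 -8 0;-201 -129 -8 0;-201 -129 -8 0"
}}

```text
t: 10.75
tcp_pos: [0.4578, 0.0172, 0.2014]
tool_rot: [0.749, 0.663, 0.0, 0.0]
force: [0.1, 0.3, -0.0]
finger_gap: 1.002
gripper_force: 0.0
```

```bash
cat >> h.py <<'E'
def proj(w,s):
    c,f=cam("wrist"); T=np.eye(4);T[:3,:3]=R.from_quat(s["tool_rot"]).as_matrix();T[:3,3]=s["tcp_pos"]
    v=(np.linalg.inv(T@np.array(c["tool_from_camera"]))@[*w,1])[:3]; h=np.hypot(*v[:2]); return np.array([c["cx"],c["cy"]])+f*np.arctan2(h,v[2])*v[:2]/h
def fit(q,r,z0,z1,guess):
    "fit x,y of an upright thing of outline radius-profile r(z) to its wrist mask"
    from scipy.optimize import minimize
    s=manip.sense(); im=manip.snapshot("wrist"); ms=manip.masks_of("wrist",q)
    a=np.linspace(0,2*np.pi,40)
    def hull(xy): return np.concatenate([[proj((xy[0]+rr*np.cos(t),xy[1]+rr*np.sin(t),z),s) for t in a] for z,rr in zip((z0,z1),r)])
    best=min(ms,key=lambda m:np.hypot(*(np.array(m["position"])-hull(guess).mean(0))))
    m=best["pixels"].astype(np.uint8); 
    def cost(xy):
        h=cv2.convexHull(hull(xy).astype(np.float32)).round().astype(np.int32); g=np.zeros_like(m); cv2.fillConvexPoly(g,h,1); return 1-(g&m).sum()/(g|m).sum()
    o=minimize(cost,guess,method="Nelder-Mead",options=dict(initial_simplex=np.array(guess)+[[0,0],[.008,0],[0,.008]],xatol=3e-4))
    print(q,"p",round(best["p"],2),"fit",o.x.round(4),"IoU",round(1-o.fun,3),"tcp",s["tcp_pos"].round(4)); return o.x,im,s
E
python3 - <<'E'
from h import *
x,im,s=fit("tall_bottle",(.022,.022,),0,.078,[.4555,.016])
go(*x,.11,83)
for m in manip.mark_of("wrist","tall_bottle"): print(m["p"],at("wrist",m["position"],0,s))
E
```

```text
Traceback (most recent call last):
  File "h.py", line 35, in fit
    best=min(ms,key=lambda m:np.hypot(*(np.array(m["position"])-hull(guess).mean(0))))
ValueError: min() iterable argument is empty
```

```bash
cat >> h.py <<'E'
def show(name,xy,rz):
    s,im=save("wrist",name)
    for r,z in rz:
        P=np.array([proj((xy[0]+r*np.cos(t),xy[1]+r*np.sin(t),z),s) for t in np.linspace(0,6.283,50)]).round().astype(int)
        cv2.polylines(im,[P],True,(0,255,0),1)
    cv2.imwrite("pics/%s.png"%name,im[:,:,::-1]); print(s["tcp_pos"].round(4)); return s
E
python3 - <<'E'
from h import *
s=show("w5",(.4565,.0175),((.022,0),(.022,.078),(.0135,.106)))
for m in manip.mark_of("wrist","tall_bottle"): print(m["p"],m["position"],at("wrist",m["position"],0,s))
for m in manip.recognise("wrist","tall_bottle"): print(m["p"],m["position"],at("wrist",m["position"],.05,s))
E
```

```text
[0.4574 0.0173 0.2014]
0.86 [317.0, 206.3] [0.45409428 0.01806539 0.        ]
0.6 [316.5, 219.2] [0.45416887 0.01834824 0.05      ]
```

View pics/w5.png

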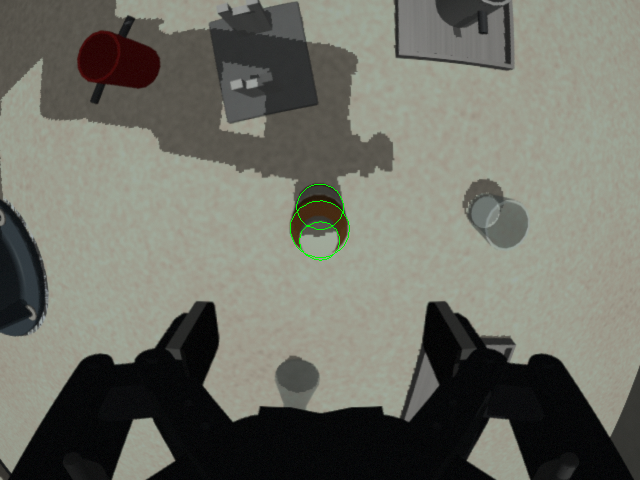

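The overlaid outline for (0.4565, 0.0175) falls on the bottle: cap at (319,241), body at (319,225). I'm going down to grip it.

>>> {"fn": "step_arm", "kwargs": {
  "targets": "0 -1 45 0;0 -1 90 0;0 -1 130 0;0 -1 155 0;0 -1 161 0;0 -1 161 0",
  "gripper": 0.38
}}

```text
t: 11.6
tcp_pos: [0.4553, 0.0169, 0.0399]
tool_rot: [0.749, 0.663, -0.0, -0.001]
force: [0.2, -0.4, -0.2]
finger_gap: 0.619
gripper_force: 0.0
```

>>> {"fn": "step_arm", "kwargs": {
  "targets": "0 0 0 0;0 0 0 0;0 0 0 0;0 0 0 0",
  "gripper": 1,
  "squeeze": 35
}}

```text
t: 12.0
tcp_pos: [0.456, 0.0165, 0.0413]
tool_rot: [0.749, 0.663, 0.001, 0.001]
force: [0.3, 0.9, -1.4]
finger_gap: 0.502
gripper_force: 35.8
```

>>> {"fn": "step_arm", "kwargs": {
  "targets": "0 0 -10 0;0 0 -35 0;0 0 -70 0;0 0 -105 0;0 0 -135 0;0 0 -140 0;0 0 -140 0"
}}

```text
t: 12.7
tcp_pos: [0.4557, 0.0166, 0.1817]
tool_rot: [0.749, 0.663, 0.001, 0.001]
force: [0.3, 0.2, -1.0]
finger_gap: 0.505
gripper_force: 36.2
```

```bash
python3 - <<'E'
from h import *
save("wrist","w6");go(.6185,.2932,.18,83)
E
```

```text
go [294.3 128.7   0.5] turn 0.0 cur yaw 83.0 q6 -0.09 t 12.75
```

>>> {"fn": "step_arm", "kwargs": {
  "targets": "40 17 0 0;82 36 0 0;124 54 0 0;166 73 0 0;208 91 0 0;250 109 0 0;280 122 0 0;294 129 0 0;294 129 0 0;294 129 0 0;294 129 0 0"
}}

```text
t: 13.85
tcp_pos: [0.6179, 0.2913, 0.179]
tool_rot: [0.749, 0.662, -0.002, -0.001]
force: [-0.2, 0.4, -1.1]
finger_gap: 0.505
gripper_force: 36.2
```

```bash
python3 - <<'E'
from h import *
s,im=save("wrist","w7"); print(s["tcp_pos"].round(4))
th=np.radians(-7); c=np.array([.6115,.2378])
loc=lambda x,y:c+[x*np.cos(th)-y*np.sin(th),x*np.sin(th)+y*np.cos(th)]
for x,y in((-.0575,-.095),(.0575,-.095),(.0575,.095),(-.0575,.095),(-.0575,.019),(.0575,.019)):
    cv2.circle(im,tuple(int(v) for v in proj((*loc(x,y),.016),s).round()),4,(0,255,0),1)
cv2.imwrite("pics/w7.png",im[:,:,::-1])
go(*loc(0,.056),.18,83,s)
E
```

```text
[0.6179 0.2913 0.179 ]
go [ 2.1  0.2 -1. ] turn -0.0 cur yaw 83.0 q6 0.4 t 13.85
```

View pics/w7.png

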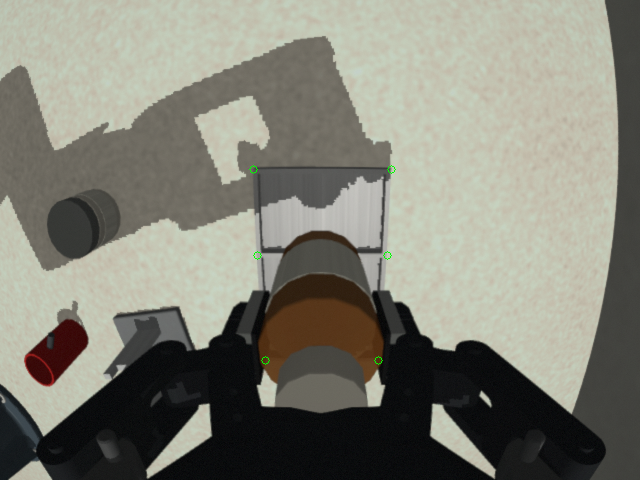

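The tray model's points fall on the picture's corners at (253,169) and (391,169) and on the divider at row 251. The bottle is over the narrow bay, so I'm lowering it.

>>> {"fn": "step_arm", "kwargs": {
  "targets": "3 0 40 0;3 0 80 0;3 0 110 0;3 0 124 0;3 0 129 0;3 0 130 0;3 0 130 0"
}}

```text
t: 14.6
tcp_pos: [0.621, 0.2959, 0.0523]
tool_rot: [0.749, 0.663, 0.001, 0.001]
force: [0.0, -1.2, -1.2]
finger_gap: 0.502
gripper_force: 36.2
```

>>> {"fn": "step_arm", "kwargs": {
  "targets": "0 0 1 0;0 0 2 0;0 0 2 0"
}}

```text
t: 14.9
tcp_pos: [0.6199, 0.2959, 0.0492]
tool_rot: [0.749, 0.663, 0.0, 0.0]
force: [-0.1, -0.4, -1.4]
finger_gap: 0.499
gripper_force: 36.2
```

>>> {"fn": "step_arm", "kwargs": {
  "targets": "0 0 0.7 0;0 0 1.5 0;0 0 1.5 0"
}}

```text
t: 15.2
tcp_pos: [0.6195, 0.2957, 0.0469]
tool_rot: [0.749, 0.663, -0.0, -0.0]
force: [-0.0, -0.3, -0.6]
finger_gap: 0.504
gripper_force: 36.2
```

>>> {"fn": "step_arm", "kwargs": {
  "targets": "0 0 0.7 0;0 0 1.5 0;0 0 1.5 0"
}}

```text
t: 15.5
tcp_pos: [0.6197, 0.2957, 0.0455]
tool_rot: [0.749, 0.663, 0.0, -0.0]
force: [-0.2, 0.3, -0.7]
finger_gap: 0.504
gripper_force: 36.2
```

>>> {"fn": "step_arm", "kwargs": {
  "targets": "0 0 0.6 0;0 0 1.2 0;0 0 1.2 0"
}}

```text
t: 15.8
tcp_pos: [0.6197, 0.2958, 0.0454]
tool_rot: [0.749, 0.663, 0.0, 0.0]
force: [-2.5, -1.1, 5.4]
finger_gap: 0.504
gripper_force: 36.8
```

>>> {"fn": "step_arm", "kwargs": {
  "targets": "0 0 0 0;0 0 0 0;0 0 0 0;0 0 0 0",
  "gripper": 0.2
}}

```text
t: 16.2
tcp_pos: [0.6196, 0.2957, 0.0441]
tool_rot: [0.749, 0.663, -0.0, -0.0]
force: [-0.1, -0.6, -0.5]
finger_gap: 0.803
gripper_force: 0.0
```

>>> {"fn": "step_arm", "kwargs": {
  "targets": "0 0 -20 0;0 0 -65 0;0 0 -110 0;0 0 -155 0;0 0 -160 0;0 0 -160 0",
  "gripper": 0
}}

```text
t: 16.8
tcp_pos: [0.6207, 0.2961, 0.2067]
tool_rot: [0.749, 0.663, 0.002, 0.001]
force: [0.2, -0.3, -0.6]
finger_gap: 1.0
gripper_force: 0.0
```

```bash
python3 - <<'E'
from h import *
manip.snapshot("side")
for q,z in(("bucket",.004),("tall_bottle",.004),("flask",0)):
    for m in manip.mark_of("side",q): print(q,round(m["p"],2),np.round(m["position"]),at("side",m["position"],z).round(4))
go(.4065,-.168,.2,83)
E
```

```text
bucket 0.95 [234. 333.] [0.606  0.2012 0.004 ]
bucket 0.89 [416. 337.] [0.3029 0.1811 0.004 ]
tall_bottle 0.66 [213. 379.] [0.6206 0.2925 0.004 ]
flask 0.91 [355. 214.] [ 0.4042 -0.1745  0.    ]
go [-485.6 -153.7    3.4] turn 0.0 cur yaw 83.0 q6 0.4 t 17.0
```

>>> {"fn": "step_arm", "kwargs": {
  "targets": "-45 -14 0 0;-90 -28 0 0;-136 -43 0 0;-182 -57 0 0;-228 -72 0 0;-274 -86 0 0;-320 -101 0 0;-366 -115 0 0;-412 -130 0 0;-455 -143 0 0;-480 -151 0 0;-489 -154 0 0"
}}

```text
t: 18.2
tcp_pos: [0.4059, -0.1727, 0.2032]
tool_rot: [0.75, 0.661, -0.0, -0.001]
force: [0.5, 0.5, 0.4]
finger_gap: 1.001
gripper_force: 0.0
```

>>> {"fn": "step_arm", "kwargs": {
  "targets": "0 0 0 0;0 0 0 0;0 0 0 0"
}}

```text
t: 18.5
tcp_pos: [0.4075, -0.1695, 0.204]
tool_rot: [0.748, 0.663, 0.0, -0.001]
force: [-0.1, -0.2, 1.0]
finger_gap: 0.997
gripper_force: 0.0
```

```bash
python3 - <<'E'
from h import *
s=show("w8",(.4055,-.171),((.026,0.003),(.012,.048),(.012,.100)))
for m in manip.mark_of("wrist","flask"): print(m["p"],m["position"],at("wrist",m["position"],0,s))
E
```

```text
[ 0.4075 -0.1695  0.204 ]
0.89 [321.5, 216.5] [ 0.40686093 -0.17969804  0.        ]
```

View pics/w8.png

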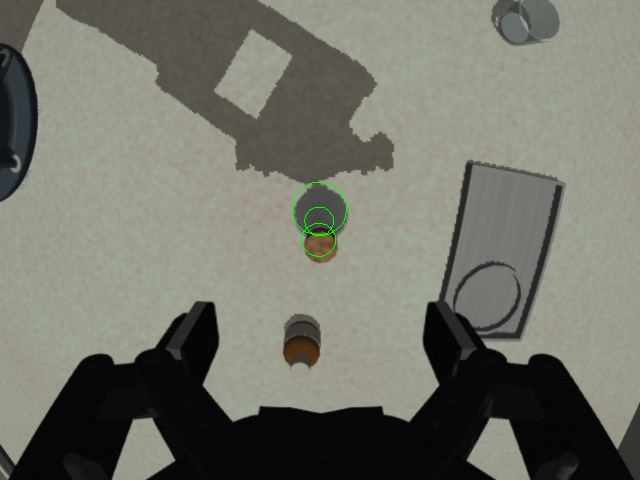

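The flask's foot shows at (321,211) and its cork at (320,246), about 5 px below my overlay, so y is about -0.174. The ring in its tray is at (487,297), on the end of the tray nearer -y. I'm going down to grip the neck.

>>> {"fn": "step_arm", "kwargs": {
  "targets": "-4.5 -0.5 45 0;-4.5 -0.5 90 0;-4.5 -0.5 125 0;-4.5 -0.5 145 0;-4.5 -0.5 149 0;-4.5 -0.5 149 0",
  "gripper": 0.5
}}

```text
t: 19.2
tcp_pos: [0.4064, -0.1747, 0.055]
tool_rot: [0.749, 0.663, -0.0, -0.001]
force: [-0.0, -0.2, 0.2]
finger_gap: 0.499
gripper_force: 0.0
```

>>> {"fn": "step_arm", "kwargs": {
  "targets": "0 0 0 0;0 0 0 0;0 0 0 0;0 0 0 0;0 0 0 0",
  "gripper": 1,
  "squeeze": 30
}}

```text
t: 19.7
tcp_pos: [0.4069, -0.1757, 0.0564]
tool_rot: [0.749, 0.663, 0.0, 0.001]
force: [-0.2, 0.9, 7.4]
finger_gap: 0.271
gripper_force: 30.2
```

>>> {"fn": "step_arm", "kwargs": {
  "targets": "0 0 -10 0;0 0 -30 0;0 0 -60 0;0 0 -90 0;0 0 -115 0;0 0 -120 0;0 0 -120 0"
}}

```text
t: 20.4
tcp_pos: [0.4064, -0.1755, 0.1763]
tool_rot: [0.749, 0.663, 0.0, 0.001]
force: [0.1, 0.0, -0.5]
finger_gap: 0.276
gripper_force: 29.7
```

```bash
python3 - <<'E'
from h import *
save("wrist","w9");go(.5785,-.290,.175,77.5)
E
```

```text
go [-93.1 185.4   0.2] turn 5.5 cur yaw 83.0 q6 -0.54 t 20.45
```

>>> {"fn": "step_arm", "kwargs": {
  "targets": "-17 35 0 1;-37 75 0 2;-58 115 0 3;-78 155 0 4;-89 177 0 5;-93 185 0 5.5;-93 185 0 5.5;-93 185 0 5.5;-93 185 0 5.5"
}}

```text
t: 21.35
tcp_pos: [0.5768, -0.2887, 0.1747]
tool_rot: [0.78, 0.626, -0.0, -0.002]
force: [-0.2, -0.5, -0.8]
finger_gap: 0.27
gripper_force: 29.8
```

```bash
python3 - <<'E'
from h import *
s,im=save("wrist","w10"); print(s["tcp_pos"].round(4))
for m in manip.mark_of("wrist","ring_tray"): print(m["p"],m["position"],at("wrist",m["position"],0,s))
th=np.radians(-12.6); c=np.array([.5885,-.2445])
loc=lambda x,y:c+[x*np.cos(th)-y*np.sin(th),x*np.sin(th)+y*np.cos(th)]
print(loc(0,-.046),loc(0,.043))
P=[(*loc(x,y),.016) for x,y in((-.0575,-.095),(.0575,-.095),(.0575,.095),(-.0575,.095))]+[(*loc(.042*np.cos(t),-.046+.042*np.sin(t)),.012) for t in np.linspace(0,6.28,24)]
for p in P: cv2.circle(im,tuple(int(v) for v in proj(p,s).round()),2,(0,255,0),1)
cv2.imwrite("pics/w10.png",im[:,:,::-1])
E
```

```text
[ 0.5768 -0.2887  0.1747]
0.81 [323.6, 163.4] [ 0.58817356 -0.246119    0.        ]
[ 0.57846541 -0.28939217] [ 0.59788016 -0.20253558]
```

View pics/w10.png

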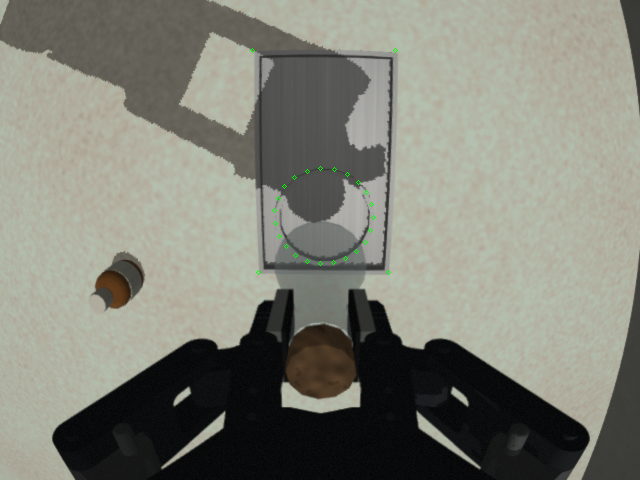

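The tray and ring overlay match to about 2 px; the ring is centred near (325,213). I'm lowering the flask into it.

>>> {"fn": "step_arm", "kwargs": {
  "targets": "-0.5 2 35 0;-0.5 2 70 0;-0.5 2 95 0;-0.5 2 105 0;-0.5 2 109 0;-0.5 2 110 0;-0.5 2 110 0"
}}

```text
t: 22.15
tcp_pos: [0.5812, -0.2916, 0.0668]
tool_rot: [0.78, 0.626, 0.0, 0.001]
force: [-0.7, -0.2, -0.8]
finger_gap: 0.27
gripper_force: 29.8
```

>>> {"fn": "step_arm", "kwargs": {
  "targets": "0 0 1 0;0 0 2 0;0 0 2 0"
}}

```text
t: 22.45
tcp_pos: [0.5805, -0.2912, 0.0638]
tool_rot: [0.78, 0.626, 0.0, 0.0]
force: [-0.3, -0.5, -1.6]
finger_gap: 0.271
gripper_force: 29.8
```

>>> {"fn": "step_arm", "kwargs": {
  "targets": "0 0 0.7 0;0 0 1.5 0;0 0 1.5 0"
}}

```text
t: 22.75
tcp_pos: [0.5803, -0.291, 0.0616]
tool_rot: [0.78, 0.626, -0.0, -0.0]
force: [-0.4, 0.2, -0.4]
finger_gap: 0.272
gripper_force: 29.8
```

>>> {"fn": "step_arm", "kwargs": {
  "targets": "0 0 0.7 0;0 0 1.5 0;0 0 1.5 0"
}}

```text
t: 23.05
tcp_pos: [0.5804, -0.2911, 0.0606]
tool_rot: [0.78, 0.626, -0.0, 0.0]
force: [-1.1, 1.3, 0.6]
finger_gap: 0.272
gripper_force: 30.0
```

>>> {"fn": "step_arm", "kwargs": {
  "targets": "0 0 0.3 0;0 0 0.6 0;0 0 0.6 0"
}}

```text
t: 23.35
tcp_pos: [0.5804, -0.2911, 0.0605]
tool_rot: [0.78, 0.626, -0.0, 0.0]
force: [-1.5, 1.0, 4.9]
finger_gap: 0.27
gripper_force: 30.4
```

>>> {"fn": "step_arm", "kwargs": {
  "targets": "0 0 0 0;0 0 0 0;0 0 0 0;0 0 0 0",
  "gripper": 0.4
}}

```text
t: 23.75
tcp_pos: [0.5804, -0.2911, 0.0595]
tool_rot: [0.78, 0.626, 0.0, -0.0]
force: [-0.4, -0.0, 0.4]
finger_gap: 0.599
gripper_force: 0.0
```

>>> {"fn": "step_arm", "kwargs": {
  "targets": "0 0 -20 0;0 0 -65 0;0 0 -110 0;0 0 -140 0;0 0 -140 0;0 0 -140 0",
  "gripper": 0
}}

```text
t: 24.35
tcp_pos: [0.5805, -0.2911, 0.2004]
tool_rot: [0.78, 0.626, 0.0, 0.001]
force: [0.5, -0.1, 0.4]
finger_gap: 0.998
gripper_force: 0.0
```

```bash
python3 - <<'E'
from h import *
for n in("scene","side"):
    manip.snapshot(n)
    for q,z in(("flask",.004),("jar",0)):
        for m in manip.mark_of(n,q)[:2]: print(n,q,round(m["p"],2),np.round(m["position"]),at(n,m["position"],z).round(4))
go(.393,.313,.2,83)
E
```

```text
scene flask 0.94 [232. 407.] [ 0.5791 -0.2918  0.004 ]
scene jar 0.91 [414. 160.] [ 0.3921  0.3264 -0.    ]
side jar 0.91 [361. 406.] [0.3958 0.3157 0.    ]
go [ 5.489e+02 -3.129e+02 -4.000e-01] turn -5.5 cur yaw 77.5 q6 -0.42 t 24.65
```

Flask found in the ring, at (0.579, -0.292). Next is the jar.

>>> {"fn": "step_arm", "kwargs": {
  "targets": "43 -25 0 0;86 -49 0 -1;129 -74 0 -2;172 -98 0 -3;215 -123 0 -4;258 -147 0 -5;301 -172 0 -5.5;344 -196 0 -5.5;387 -221 0 -5.5;430 -245 0 -5.5;473 -270 0 -5.5;516 -294 0 -5.5"
}}

```text
t: 25.85
tcp_pos: [0.4038, 0.2781, 0.1993]
tool_rot: [0.749, 0.663, -0.0, -0.0]
force: [0.2, 0.7, -0.6]
finger_gap: 1.002
gripper_force: 0.0
```

>>> {"fn": "step_arm", "kwargs": {
  "targets": "22 -22 0 0;32 -22 0 0;32 -22 0 0;32 -22 0 0;32 -22 0 0"
}}

```text
t: 26.35
tcp_pos: [0.3878, 0.3096, 0.1996]
tool_rot: [0.75, 0.662, -0.0, 0.0]
force: [0.3, 0.7, 0.5]
finger_gap: 0.995
gripper_force: 0.0
```

```bash
python3 - <<'E'
from h import *
s=show("w11",(.394,.317),((.028,0.0),(.028,.054)))
for m in manip.mark_of("wrist","jar"): print(m["p"],m["position"],at("wrist",m["position"],0,s))
go(.394,.317,.03,83)
E
```

```text
[0.3878 0.3096 0.1996]
0.91 [321.6, 199.5] [0.38954362 0.31659876 0.        ]
go [  8.1   5.3 169.7] turn -0.1 cur yaw 82.9 q6 0.57 t 26.45
```

View pics/w11.png

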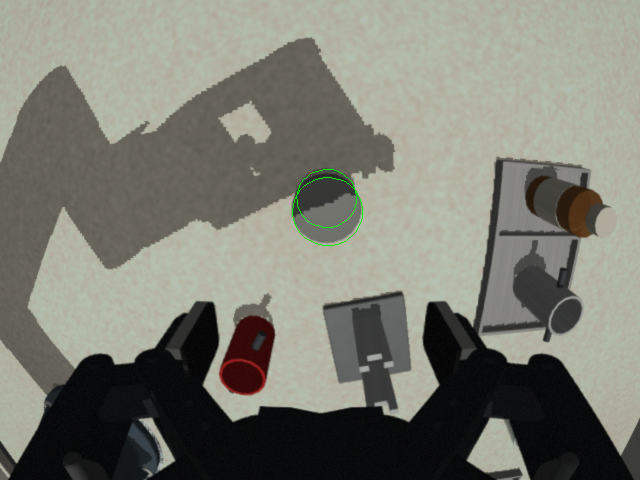

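The jar lies under my overlay at (327,211), but the outline hides its left edge. I'll measure it from the mask numerically.

```bash
python3 - <<'E'
from h import *
try:
    x,im,s=fit("jar",(.028,.028),0,.054,[.393,.317]); go(*x,.02,83)
except ValueError: print("no mask")
s=manip.sense(); im=manip.snapshot("wrist"); g=cv2.cvtColor(im,cv2.COLOR_RGB2GRAY)
for r in(200,210,215,225,235): print(r,g[r,280:376:3].tolist())
E
```

```text
no mask
200 [165, 176, 175, 174, 161, 52, 53, 53, 55, 55, 55, 53, 55, 55, 55, 56, 56, 58, 71, 112, 115, 115, 115, 115, 114, 113, 111, 162, 177, 176, 180, 176]
210 [175, 178, 182, 176, 138, 53, 53, 57, 55, 87, 114, 113, 114, 115, 115, 115, 116, 114, 115, 114, 114, 113, 114, 112, 113, 115, 114, 129, 176, 178, 176, 176]
215 [181, 182, 178, 173, 138, 99, 100, 112, 112, 113, 113, 114, 114, 114, 113, 114, 114, 114, 115, 114, 115, 114, 113, 112, 113, 112, 112, 159, 180, 176, 177, 184]
225 [179, 177, 176, 177, 180, 170, 110, 112, 112, 112, 113, 112, 112, 113, 113, 114, 114, 114, 113, 113, 113, 112, 113, 112, 112, 110, 175, 182, 182, 180, 180, 179]
235 [169, 173, 179, 181, 178, 179, 180, 181, 159, 110, 111, 111, 109, 109, 110, 112, 111, 111, 111, 111, 110, 110, 110, 158, 173, 172, 179, 175, 176, 180, 178, 178]
```

```bash
python3 - <<'E'
from h import *
go(.394,.3182,.016,83)
E
```

```text
go [  8.9   5.5 183.7] turn -0.1 cur yaw 82.9 q6 0.57 t 26.6
```

>>> {"fn": "step_arm", "kwargs": {
  "targets": "9 5.5 30 0;9 5.5 75 0;9 5.5 120 0;9 5.5 155 0;9 5.5 175 0;9 5.5 182 0;9 5.5 183.5 0;9 5.5 183.5 0;9 5.5 183.5 0"
}}

```text
t: 27.5
tcp_pos: [0.3945, 0.3195, 0.0175]
tool_rot: [0.749, 0.663, 0.001, 0.0]
force: [-0.1, 0.4, 0.2]
finger_gap: 1.002
gripper_force: 0.0
```

>>> {"fn": "step_arm", "kwargs": {
  "targets": "0 0 0 0;0 0 0 0;0 0 0 0;0 0 0 0;0 0 0 0",
  "gripper": 1,
  "squeeze": 35
}}

```text
t: 28.0
tcp_pos: [0.394, 0.3193, 0.0172]
tool_rot: [0.749, 0.663, 0.001, 0.0]
force: [-0.7, -0.3, 4.9]
finger_gap: 0.646
gripper_force: 36.3
```

>>> {"fn": "step_arm", "kwargs": {
  "targets": "0 0 -10 0;0 0 -35 0;0 0 -75 0;0 0 -115 0;0 0 -142 0;0 0 -145 0;0 0 -145 0"
}}

```text
t: 28.7
tcp_pos: [0.3936, 0.3191, 0.1622]
tool_rot: [0.749, 0.663, 0.001, 0.0]
force: [0.2, -0.9, -1.5]
finger_gap: 0.647
gripper_force: 37.4
```

```bash
python3 - <<'E'
from h import *
s=manip.sense();print(s["tcp_pos"],s["force"],s["finger_gap"]);go(.599,-.203,.162,77.5)
E
```

```text
[0.3936014  0.31912955 0.16224578] [ 0.18745568 -0.85410787 -1.50815071] 0.6467605124114112
go [-4.933e+02  2.674e+02  1.000e-01] turn 5.5 cur yaw 83.0 q6 0.58 t 28.7
```

>>> {"fn": "step_arm", "kwargs": {
  "targets": "-30 16 0 0;-72 39 0 0;-114 62 0 1;-156 85 0 2;-198 107 0 3;-240 130 0 4;-282 153 0 5;-324 176 0 5.5;-366 198 0 5.5;-408 221 0 5.5;-450 244 0 5.5;-475 258 0 5.5"
}}

```text
t: 29.9
tcp_pos: [0.5919, -0.1873, 0.1589]
tool_rot: [0.781, 0.625, -0.001, -0.001]
force: [-0.1, -0.1, -1.0]
finger_gap: 0.649
gripper_force: 37.4
```

>>> {"fn": "step_arm", "kwargs": {
  "targets": "-19 8 0 0;-19 8 0 0;-19 8 0 0;-19 8 0 0"
}}

```text
t: 30.3
tcp_pos: [0.5943, -0.202, 0.1605]
tool_rot: [0.779, 0.627, -0.0, -0.002]
force: [-0.0, -1.3, -1.7]
finger_gap: 0.645
gripper_force: 37.4
```

```bash
python3 - <<'E'
from h import *
s=manip.sense(); im=manip.snapshot("wrist")
for m in manip.mark_of("wrist","ring_tray"): print(m["p"],m["position"],at("wrist",m["position"],0,s))
th=np.radians(-12.6); c=np.array([.5892,-.2455])
print("rel tray",R.from_euler("z",12.6,degrees=True).as_matrix()[:2,:2]@(s["tcp_pos"][:2]-c))
go(.599,-.203,.162,77.5)
# visible far rim line at z=.016
for x in(-.05,0,.05): print(proj((*(c+[x*np.cos(th)-.095*np.sin(th),x*np.sin(th)+.095*np.cos(th)]),.016),s).round(1))
g=cv2.cvtColor(im,cv2.COLOR_RGB2GRAY); print(g[100:200:4,325].tolist())
E
```

```text
rel tray [-0.00451969  0.04351764]
go [ 0.1  4.2 -0.9] turn 0.1 cur yaw 77.6 q6 -0.29 t 30.4
[263.  158.3]
[327.4 157.9]
[391.5 159.1]
[108, 108, 105, 109, 108, 107, 109, 109, 107, 103, 105, 108, 109, 108, 106, 89, 88, 88, 88, 88, 87, 88, 85, 86, 86]
```

>>> {"fn": "step_arm", "kwargs": {
  "targets": "1 3 35 0;1 3 75 0;1 3 105 0;1 3 122 0;1 3 130 0;1 3 133 0;1 3 133 0;1 3 133 0"
}}

```text
t: 31.2
tcp_pos: [0.5996, -0.204, 0.0295]
tool_rot: [0.78, 0.626, 0.0, 0.001]
force: [-0.3, -0.4, 0.2]
finger_gap: 0.651
gripper_force: 37.4
```

>>> {"fn": "step_arm", "kwargs": {
  "targets": "0 0 1 0;0 0 2 0;0 0 2 0"
}}

```text
t: 31.5
tcp_pos: [0.5988, -0.2039, 0.0266]
tool_rot: [0.78, 0.626, 0.0, 0.0]
force: [-1.2, -1.3, -0.9]
finger_gap: 0.649
gripper_force: 37.4
```

>>> {"fn": "step_arm", "kwargs": {
  "targets": "0 0 0.7 0;0 0 1.5 0;0 0 1.5 0"
}}

```text
t: 31.8
tcp_pos: [0.5985, -0.2038, 0.0246]
tool_rot: [0.78, 0.626, -0.0, -0.0]
force: [-0.6, 0.8, -1.1]
finger_gap: 0.648
gripper_force: 37.4
```

>>> {"fn": "step_arm", "kwargs": {
  "targets": "0 0 1 0;0 0 2 0;0 0 2 0"
}}

```text
t: 32.1
tcp_pos: [0.5985, -0.2037, 0.0225]
tool_rot: [0.78, 0.626, -0.0, -0.0]
force: [0.6, 0.0, -0.2]
finger_gap: 0.645
gripper_force: 37.4
```

>>> {"fn": "step_arm", "kwargs": {
  "targets": "0 0 0.6 0;0 0 1.2 0;0 0 1.2 0"
}}

```text
t: 32.4
tcp_pos: [0.5986, -0.2038, 0.0215]
tool_rot: [0.78, 0.626, -0.0, -0.0]
force: [-0.6, 0.5, -1.4]
finger_gap: 0.645
gripper_force: 37.4
```

>>> {"fn": "step_arm", "kwargs": {
  "targets": "0 0 0.4 0;0 0 0.8 0;0 0 0.8 0"
}}

```text
t: 32.7
tcp_pos: [0.5987, -0.2038, 0.0213]
tool_rot: [0.78, 0.626, 0.0, 0.0]
force: [-2.1, 0.2, 5.3]
finger_gap: 0.647
gripper_force: 37.8
```

>>> {"fn": "step_arm", "kwargs": {
  "targets": "0 0 0 0;0 0 0 0;0 0 0 0;0 0 0 0",
  "gripper": 0.12
}}

```text
t: 33.1
tcp_pos: [0.5987, -0.2038, 0.0205]
tool_rot: [0.78, 0.626, -0.0, -0.0]
force: [0.4, -0.2, -0.7]
finger_gap: 0.881
gripper_force: 0.0
```

>>> {"fn": "step_arm", "kwargs": {
  "targets": "0 0 -20 0;0 0 -60 0;0 0 -105 0;0 0 -150 0;0 0 -190 0;40 -20 -200 0;90 -50 -200 0;130 -80 -200 0;150 -90 -200 0;150 -90 -200 0;150 -90 -200 0"
}}

```text
t: 34.2
tcp_pos: [0.5435, -0.0375, 0.221]
tool_rot: [0.779, 0.627, 0.0, 0.001]
force: [0.9, 0.2, -0.1]
finger_gap: 0.879
gripper_force: 0.0
```

```bash
python3 - <<'E'
from h import *
for n in("scene","side"):
    save(n,n+"9")
    for q,z in(("bucket",.004),("tall_bottle",.004),("flask",.004),("jar",.004),("beaker",0),("short_bottle",0)):
        for m in manip.mark_of(n,q)[:2]: print(n,q,round(m["p"],2),np.round(m["position"]),at(n,m["position"],z).round(3))
a=cv2.imread("pics/scene9.png")[130:460,130:540];b=cv2.imread("pics/side9.png")[140:420,130:460]
cv2.imwrite("pics/fin.png",np.hstack([cv2.resize(a,(400,322)),cv2.resize(b,(380,322))]))
E
```

```text
scene bucket 0.79 [451. 252.] [0.609 0.205 0.004]
scene tall_bottle 0.96 [486. 232.] [0.622 0.294 0.004]
scene flask 0.59 [230. 405.] [ 0.576 -0.292  0.004]
scene flask 0.23 [451. 252.] [0.609 0.204 0.004]
scene jar 0.68 [279. 379.] [ 0.592 -0.204  0.004]
scene beaker 0.62 [374. 324.] [ 0.622 -0.012  0.   ]
scene short_bottle 0.64 [156. 325.] [ 0.369 -0.309  0.   ]
side bucket 0.74 [418. 336.] [0.299 0.179 0.004]
side bucket 0.67 [232. 332.] [0.611 0.2   0.004]
side tall_bottle 0.79 [214. 380.] [0.618 0.295 0.004]
side flask 0.77 [288. 183.] [ 0.572 -0.288  0.004]
side jar 0.91 [274. 195.] [ 0.599 -0.228  0.004]
side beaker 0.78 [247. 255.] [ 0.624 -0.007  0.   ]
side short_bottle 0.79 [366. 183.] [ 0.375 -0.316  0.   ]
```

View pics/fin.png

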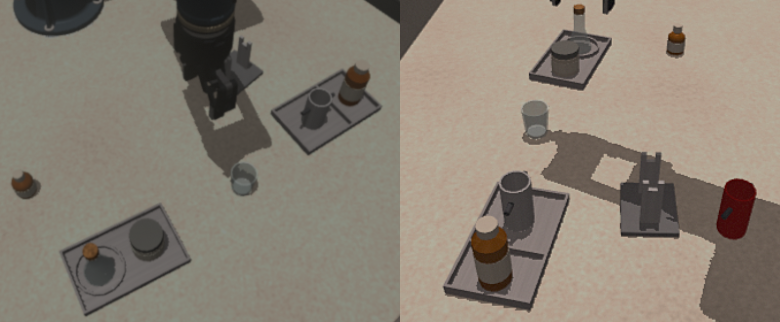

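The final picture shows the bucket in the wide bay, the tall bottle in the narrow bay, the flask inside the ring and the jar in the open part beside it. All four stand upright, the beaker and short bottle have not moved, and the gripper touches nothing.

```bash
python3 -c "
from station import manip
print(manip.sign_off())"
```

```text
the job is handed in; nothing more can be done
None
```

Both kits are made up and the job is handed in: bucket (wide bay) and tall bottle (narrow bay) in the divided tray, flask (in the ring) and jar (beside it) in the ring tray, all upright, with the beaker, short bottle and red bucket left alone, at about 35 s of the 115 s allowed.

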